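# Set up a slatted crate and hold its cover over the inserts

## Task

Fold the three hinged sides of the wooden crate up until they stand upright, then pick up the cover board by its grip bar and hold it level, the same way round as the crate or turned half round, about 15 mm above the four corner posts, so that each of its four holes is straight over the threaded hole in a post and a workmate can start the bolts. Finish still holding the cover there: do not set it down on the crate and do not let go. Leave the other things where they are.

Things in the scene. Friction and masses are not known exactly. Their poses are not given: they have to be found in the camera images.
- crate: Light wooden crate fastened to the bench, left or right of the robot; base 140 x 160 x 20 mm (x, y, z). Origin: centre of the underside, on the bench; z up; its -x side roughly faces the robot. Four 20 mm square corner posts, tops 105 mm up, at x +-55, y +-65 mm. The +x (far) side is fixed, 95 mm high; the +y, -y and -x sides are hinged and start leaning outwards.
- left_side (a joint): Hinge of the crate's left (+y) side: 0 = lying out level, 1.571 = upright (its stop); starts 0.3 to 0.7. Stiff: stays where it is left, about 2 N at the rail moves it. Hinge line 20 mm above the bench at crate y = +80 mm, parallel to crate x. The side is an open frame 10 mm thick, 136 mm wide; its mid-plane lies 5 mm below the hinge when level, 5 mm outside it when upright.
- right_side (a joint): Hinge of the crate's right (-y) side: 0 = lying out level, 1.571 = upright (its stop); starts 0.3 to 0.7. Stiff: stays where it is left, about 2 N at the rail moves it. Hinge line 20 mm above the bench at crate y = -80 mm, parallel to crate x. The side is an open frame 10 mm thick, 136 mm wide; its mid-plane lies 5 mm below the hinge when level, 5 mm outside it when upright.
- near_side (a joint): Hinge of the crate's near (-x) side: 0 = lying out level, 1.571 = upright (its stop); starts 0.3 to 0.7. Stiff: stays where it is left, about 2 N at the rail moves it. Hinge line 20 mm above the bench at crate x = -70 mm, parallel to crate y. The side is an open frame 10 mm thick, 156 mm wide; its mid-plane lies 5 mm below the hinge when level, 5 mm outside it when upright.
- left_side_rail (a point): Middle of the left side's round rail, on its axis, 68 mm from the hinge. The rail is 14 mm thick, along the hinge; between it and the board near the hinge (which ends 24 mm from the hinge) is an open gap 37 mm wide and 112 mm long, room for a finger.
- right_side_rail (a point): Middle of the right side's round rail, on its axis, 68 mm from the hinge. The rail is 14 mm thick, along the hinge; between it and the board near the hinge (which ends 24 mm from the hinge) is an open gap 37 mm wide and 112 mm long, room for a finger.
- near_side_rail (a point): Middle of the near side's round rail, on its axis, 68 mm from the hinge. The rail is 14 mm thick, along the hinge; between it and the board near the hinge (which ends 24 mm from the hinge) is an open gap 37 mm wide and 132 mm long, room for a finger.
- cover: Loose cover board, light wood, 140 x 160 x 8 mm (x, y, z), 0.15 to 0.31 kg, flat on the bench on the other side from the crate. Origin: centre of its underside, z up. On top in the middle a darker grip bar 18 mm thick (x), 90 mm long (y), from 8 to 42 mm above the underside. Four through holes 14 mm across at x +-55, y +-65 mm.
- insert0 (a point): Threaded hole (6 mm bore in a 14 mm brass insert) in the top of a crate post, 105 mm above the bench, at crate x, y = -55, -65 mm.
- insert1 (a point): Threaded hole (6 mm bore in a 14 mm brass insert) in the top of a crate post, 105 mm above the bench, at crate x, y = +55, -65 mm.
- insert2 (a point): Threaded hole (6 mm bore in a 14 mm brass insert) in the top of a crate post, 105 mm above the bench, at crate x, y = +55, +65 mm.
- insert3 (a point): Threaded hole (6 mm bore in a 14 mm brass insert) in the top of a crate post, 105 mm above the bench, at crate x, y = -55, +65 mm.
- hole0 (a point): Centre of a cover hole, at the underside, at cover x, y = -55, -65 mm.
- hole1 (a point): Centre of a cover hole, at the underside, at cover x, y = +55, -65 mm.
- hole2 (a point): Centre of a cover hole, at the underside, at cover x, y = +55, +65 mm.
- hole3 (a point): Centre of a cover hole, at the underside, at cover x, y = -55, +65 mm.
- small_hoop: Brass ring, 72 mm across, 12 mm high, lying loose on the floor inside the crate. Not part of the job.
- hoop: Brass ring, 110 mm across, 15 mm high, lying on the bench. Not part of the job.
- screwdriver: Screwdriver lying on the bench. Not part of the job.
- mallet: Wooden mallet lying on the bench, 60 mm high. Not part of the job.
- glue: White glue bottle, 130 mm tall, standing. Not part of the job.
- tin: Small steel tin, 54 mm across, 45 mm high, standing. Not part of the job.
- offcut: Wooden offcut 50 x 130 x 20 mm lying on the bench. Not part of the job.
There are look-alikes about, which are no part of the job. What is shaped like the hoop but pink or purple is not meant.

How it is judged:
On the way, in this order (a step that is already met when the one before it is completed fails the run):
1. all three hinged sides stand upright (value of joint each of left_side, right_side, near_side above 1.43 rad), for 0.2 s.
2. the cover is lifted off the bench in the gripper (height (world z) of cover above 0.05 m and contact force between the fingers and cover above 0.5 N), for 0.2 s.
At the end, for the whole second after the job is handed in: The three sides stand upright (8 degrees); the cover is held still in the gripper, level (3.4 degrees), its underside 5 to 26 mm above the posts, touching neither the crate nor any bystander, each of its four holes within 4 mm sideways of the threaded hole below, either way round (all of step 1 and ((horizontal distance between hole0 and insert0 below 0.004 m and horizontal distance between hole1 and insert1 below 0.004 m and horizontal distance between hole2 and insert2 below 0.004 m and horizontal distance between hole3 and insert3 below 0.004 m) or (horizontal distance between hole0 and insert2 below 0.004 m and horizontal distance between hole1 and insert3 below 0.004 m and horizontal distance between hole2 and insert0 below 0.004 m and horizontal distance between hole3 and insert1 below 0.004 m)) and height (world z) of cover between 0.11 and 0.131 m and angle between cover's own z axis and vertical below 0.06 rad and contact force between cover and crate below 0.1 N and contact force between the fingers and cover above 0.5 N and linear speed of cover below 0.02 m/s and angular speed of cover below 0.15 rad/s and contact force between cover and small_hoop below 0.1 N and contact force between cover and hoop below 0.1 N and contact force between cover and screwdriver below 0.1 N and contact force between cover and mallet below 0.1 N and contact force between cover and glue below 0.1 N and contact force between cover and tin below 0.1 N and contact force between cover and offcut below 0.1 N); the arm keeps its last pose, push and grip.
It fails at once if a bystander was moved more than 30 mm from its place (distance of any of small_hoop, hoop, screwdriver, mallet, glue, tin, offcut from where it was at the start of the episode above 0.03 m).
It also fails if it takes over 72 s, if anything falls off the work surface, if the arm or the gripper's body presses on something with over 40 N, if the wrist force passes 120 N, or if a joint passes its speed limit or range.

## Robot

A 7-joint arm with a two-finger parallel gripper is mounted at the origin on the work surface. World frame = base frame: x ahead of the robot, y to its left, z up, the work surface at z = 0. Lengths are in m, angles in rad, forces in N, time in s.
With the tool pointing down it reaches from about 0.425 to 1.025 m from the base axis. Payload 9.4 kg.
Tool frame: the origin (TCP) lies at the centre of the arm's flange, where the gripper is bolted on; the fingertips stand 173 mm ahead of it and the grasp point (between the pads) lies 155 mm ahead of it; z points along the fingers, y is the direction in which the jaws open and shut (so a half turn about z gives the same grasp; the last joint's range is limited). The gripper opens to 85 mm and grips with 20 to 120 N. Pads are 22 mm wide; open, the fingers measure 114 mm over their backs; the gripper's body (76 mm by 85 mm) begins 54 mm behind the grasp point. The pads swing forward as they close: fully open they stand 13 mm farther back than shut.
Start: joints at [1.114, 0.599, -0.003, 1.599, 0.002, 0.943, -0.08], TCP at [0.269, -0.673, 0.405] pointing down, gripper open.
Joint ranges: [-2.57, 2.57], [-0.35, 1.97], [-1.29, 1.29], [0.11, 2.56], [-1.05, 4.19], [0.11, 1.86], [-2.63, 2.63]. Speed limits (rad/s): [2.22, 2.22, 3.01, 3.01, 3.14, 3.14, 3.14].

## Interface

Orientations are given as a unit quaternion [x, y, z, w].
In Python, from station import get_obs, snapshot, camera_model, hand_in gives the robot as it stands. The module is installed in compiled form; this text tells all that it offers.
- The arm moves only by the shell command python3 -m creep 'ROWS' [FORCE]. ROWS is text: rows parted by semicolons, each of 5 numbers parted by spaces: the shift along the tool's x, y, z in m, then the turn about the tool's z in degrees, then the opening, from 0 (shut) to 1 (fully open). In form: tx ty tz spin grip; .... A call has exactly 10 rows; each row shifts and turns the pose as measured when the row begins, along the tool's axes as they then stand; what a row does not reach is not made up. A row lasts 1/10 s, in which the tool goes at most 50 mm and 8.59 degrees, less where a joint would pass 70% of its speed; a pose out of reach is approached as far as the arm can. A call with a gripper value outside its range is refused whole. The fingers move at their own pace and stop on an object; FORCE is the grip in N (left out, the last holds). Time passes only in rows, so rows that do not move let the fingers close, or fill a call up. It gives the time, the measured TCP pose, the force and the opening at its end, in the units of the state.
- get_obs(): the state, without advancing time (a new reading comes with each control period).
- snapshot(name): name is "side" or "top"; returns (picture, depth): 384x512x3 uint8, red, green, blue; 384x512 float32, m along the optical axis (not along the pixel's ray), 0 where there is no reading.
- camera_model(name): a dict with "fx", "fy", "cx", "cy" (pixels), "origin" and "orientation" of the camera in the world. Camera axes: x right, y down, z forward; pixel columns grow to the right and rows downward; lengths in m; the calibration is good to about 2 mm. A picture is of the moment at which its call begins. camera_model takes no time and is no camera call.
- hand_in(): hands the job in, once; it reports no verdict.
The state is a dict: "time_s": time; "joint_positions": joint angles; "joint_vel": joint speeds; "joint_torque": joint torques, N m; "ee_pos": TCP position; "ee_rot": TCP orientation; "contact_force": force on the tool from outside, world axes, zero at the start; "wrist_torque": the same for the moment, N m; "opening": opening from 0.0 (shut) to 1.0 (fully open).
Only numpy, scipy, OpenCV 4.12 (cv2) and the standard library are available. Lean on these libraries where they do the work, as an engineer would, in place of code of your own. Each camera call takes 0.05 s, during which the arm holds its last target. There are 200 camera calls.

## Working session

There is one attempt and no reset: what is moved stays moved. The work goes in short steps, Python scripts to look and compute and a shell command to move; the robot and the scene stay as the last step left them, time stands still between calls to the robot, and variables do not carry over. Pictures are saved under pics/ and viewed, about 8 in all and at most 12, crops included, and the job is handed in when it is done.

```bash
mkdir -p pics
cat > h.py <<'E'
import numpy as np,cv2
from scipy.spatial.transform import Rotation as R
from station import *
def cam(n):
    m=camera_model(n); return m,R.from_quat(m['orientation']).as_matrix(),np.array(m['origin'])
def cloud(n,d):
    m,Q,o=cam(n); v,u=np.mgrid[:384,:512]
    p=np.stack([(u-m['cx'])/m['fx']*d,(v-m['cy'])/m['fy']*d,d],-1)
    return p@Q.T+o
def atz(n,u,v,z):
    m,Q,o=cam(n); r=Q@np.array([(u-m['cx'])/m['fx'],(v-m['cy'])/m['fy'],1.]); return o+r*(z-o[2])/r[2]
def proj(n,P):
    m,Q,o=cam(n); c=(np.atleast_2d(P)-o)@Q; return np.c_[c[:,0]/c[:,2]*m['fx']+m['cx'],c[:,1]/c[:,2]*m['fy']+m['cy']]
def save(n,f):
    im,d=snapshot(n); np.savez(''+f+'.npz',im=im,d=d)
    return im,d
def pic(im,f,box=None,s=1.5):
    if box: im=im[box[1]:box[3],box[0]:box[2]]
    cv2.imwrite('pics/'+f+'.png',cv2.resize(im[...,::-1],None,fx=s,fy=s,interpolation=cv2.INTER_CUBIC))
E
python3 - <<'E'
from h import *
for n in('top','side'):
    im,d=save(n,n+'0'); pic(im,n+'0'); m=camera_model(n); print(n,m)
o=get_obs(); print(o['ee_pos'],o['ee_rot'],R.from_quat(o['ee_rot']).as_matrix().round(3),o['opening'])
E
```

```text
top {'fx': 441.94233306601603, 'fy': 441.94233306601603, 'cx': 265.0525838597962, 'cy': 194.53246969937965, 'origin': array([ 0.34972827, -0.0022648 ,  1.52822712]), 'orientation': array([-0.69885047,  0.71099814, -0.05975073,  0.05019475])}
side {'fx': 354.8744942529325, 'fy': 354.8744942529325, 'cx': 255.07107062357994, 'cy': 192.62268404457132, 'origin': array([ 0.41598786, -0.7313702 ,  0.93574026]), 'orientation': array([ 0.93217535, -0.10680486,  0.04021052, -0.34354759])}
[ 0.2687434  -0.67317212  0.40387698] [ 9.82015572e-01  1.88798650e-01 -1.84226614e-04 -6.73033801e-04] [[ 0.929  0.371 -0.001]
 [ 0.371 -0.929  0.001]
 [-0.    -0.001 -1.   ]] 1.0001435551612936
```

View pics/top0.png

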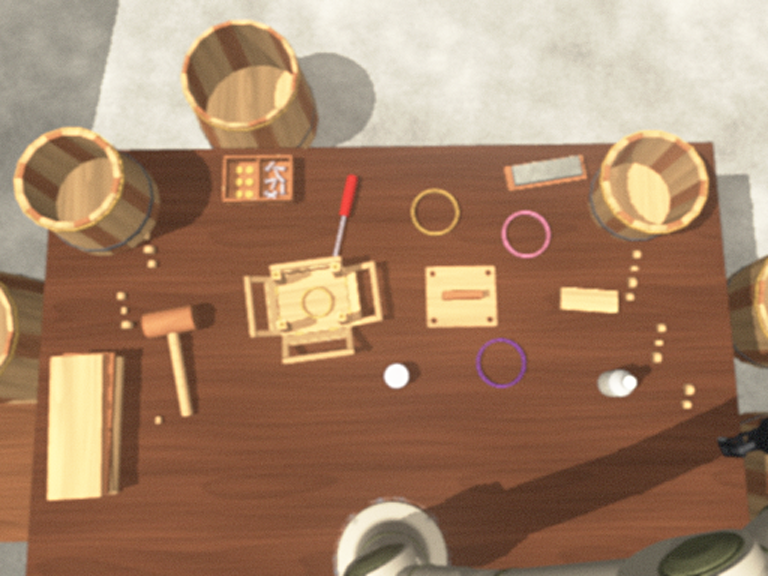

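View pics/side0.png

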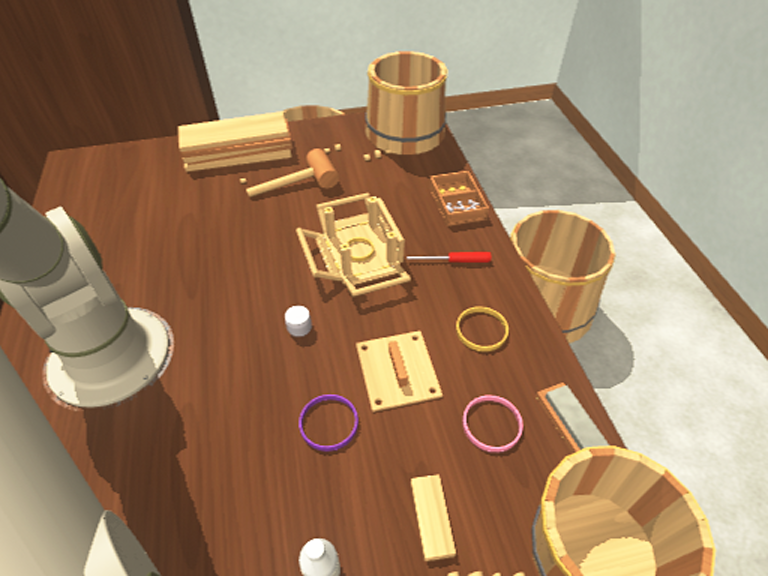

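Run:
```python
from h import *
a=np.load('top0.npz'); im,d=a['im'],a['d']; P=cloud('top',d)
pic(im,'c1',(155,165,345,250),4)
s=np.load('side0.npz'); pic(s['im'],'c2',(190,120,300,280),3.7)
# posts by depth, both cameras
for n,D in(('top',d),('side',s['d'])):
    P=cloud(n,D); z=P[...,2]; m=(abs(z-.105)<.005)&(P[...,0]>.3)&(P[...,0]<.8)&(P[...,1]>.0)&(P[...,1]<.4)
    k,l,st,c=cv2.connectedComponentsWithStats(m.astype(np.uint8))
    for i in range(1,k):
        if st[i,4]>3: print(n,st[i,4],c[i].round(1),P[l==i].mean(0).round(4))
    # cover top: z ~.008 region near
    m=(abs(z-.042)<.006)&(P[...,0]>.4)&(P[...,0]<.8)&(P[...,1]>-.2)&(P[...,1]<.0)
    print(n,'bar',m.sum(),P[m].mean(0), cv2.minAreaRect((P[m][:,:2]*1000).astype(np.float32)))
```

```text
top 33 [223.7 177.6] [0.6314 0.111  0.1043]
top 31 [183.8 182.9] [0.6158 0.2411 0.1046]
top 38 [227.8 210.4] [0.5229 0.0979 0.1041]
top 36 [188.1 215.8] [0.5075 0.2264 0.1042]
top bar 157 [ 0.51445398 -0.11097971  0.04208556] ((500.3408203125, -93.13394165039062), (57.52420425415039, 268.86260986328125), 47.29007339477539)
side 25 [248.4 133. ] [0.6187 0.2399 0.1039]
side 26 [219.  139.9] [0.5094 0.2251 0.105 ]
side 30 [261.3 156.4] [0.6349 0.111  0.1044]
side 32 [230.1 164.6] [0.5255 0.0965 0.1043]
side bar 196 [ 0.51746389 -0.11416907  0.04251061] ((501.947509765625, -93.51704406738281), (61.6611442565918, 266.8135986328125), 47.74488067626953)
```

View pics/c1.png

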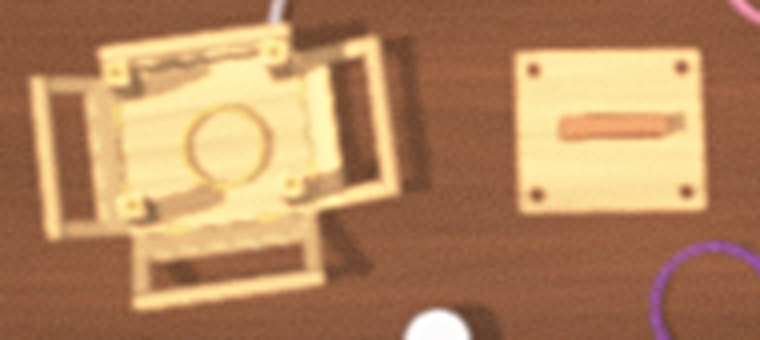

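View pics/c2.png

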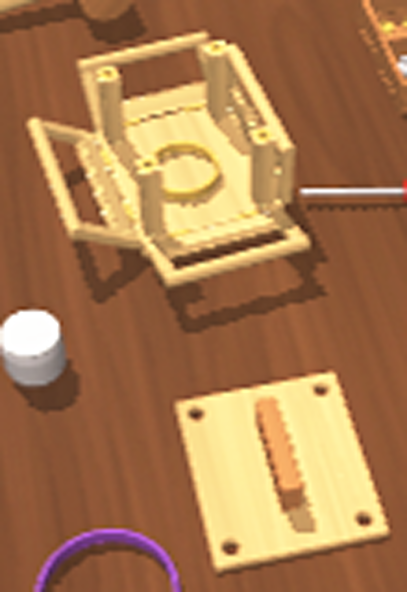

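```bash
cat >> h.py <<'E'
C=np.array([.5708,.1686]); YAW=np.radians(7.2)
ex=np.array([np.cos(YAW),np.sin(YAW)]); ey=np.array([-ex[1],ex[0]])
def w(x,y): return C+x*ex+y*ey
def rail(h,t): # out distance, height
    return h+.068*np.cos(t)+.005*np.sin(t), .02+.068*np.sin(t)-.005*np.cos(t)
def flaps(clouds):
    from scipy.optimize import minimize_scalar
    for nm,ax,sg,h in(('left',1,1,.08),('right',1,-1,.08),('near',0,-1,.07)):
        for cn,P in clouds.items():
            Q=P.reshape(-1,3); q=np.c_[(Q[:,:2]-C)@ex,(Q[:,:2]-C)@ey,Q[:,2]]
            o=q[:,ax]*sg; a=q[:,1-ax]; k=(abs(a)<.05)&(o>h-.005)&(o<h+.09)&(q[:,2]>.012)&(q[:,2]<.11)
            o,z=o[k],q[k,2]
            def cost(t):
                r=rail(h,t); dd=np.hypot(o-r[0],z-r[1]); return -np.exp(-((dd-.006)/.003)**2).sum()
            ts=np.linspace(.1,1.6,151); t=ts[np.argmin([cost(x) for x in ts])]
            r=rail(h,t); xy=w(0,sg*r[0]) if ax else w(sg*r[0],0)
            print(nm,cn,'theta',round(t,2),'score',round(-cost(t),1),'rail',xy.round(4),round(r[1],4))
E
python3 - <<'E'
from h import *
cl={n:cloud(n,np.load(n+'0.npz')['d']) for n in('top','side')}
flaps(cl)
h=[atz('top',155+u/4,165+v/4,.007) for u,v in((533,69),(681,67),(686,192),(537,194))]
h=np.array(h)[:,:2]; print('cover',h.round(4),h.mean(0), np.degrees(np.arctan2(*( (h[0]+h[1]-h[2]-h[3])[::-1]))))
h=np.array([atz('side',190+u/3.7,120+v/3.7,.007) for u,v in((320,390),(364,519),(230,548),(196,413))])[:,:2]
print('side',h.round(4),h.mean(0), np.degrees(np.arctan2(*( (h[0]+h[1]-h[2]-h[3])[::-1]))))
for n,P in cl.items():
    m=(abs(P[...,2]-.042)<.005)&(P[...,0]>.5)&(P[...,0]<.65)&(P[...,1]>-.2)&(P[...,1]<.0); q=P[m]
    print(n,m.sum(),q.mean(0),q[:,:2].min(0),q[:,:2].max(0),cv2.minAreaRect((q[:,:2]*1000).astype(np.float32)))
h=np.array([atz('top',155+u/4,165+v/4,.105) for u,v in((119,72),(275,51),(292,184),(133,205))])[:,:2]; print('posts',h,h.mean(0))
E
```

```text
left top theta 0.68 score 83.4 rail [0.5538 0.3035] 0.0589
left side theta 0.68 score 70.7 rail [0.5538 0.3035] 0.0589
right top theta 0.37 score 85.2 rail [0.589  0.0245] 0.0399
right side theta 0.37 score 98.7 rail [0.589  0.0245] 0.0399
near top theta 0.59 score 85.9 rail [0.4425 0.1524] 0.0537
near side theta 0.61 score 71.2 rail [0.4432 0.1525] 0.0549
cover [[ 0.6305 -0.1071]
 [ 0.6302 -0.237 ]
 [ 0.52   -0.237 ]
 [ 0.5204 -0.1077]] [ 0.57525777 -0.1721699 ] 0.14952890481241077
side [[ 0.6325 -0.1092]
 [ 0.6335 -0.2384]
 [ 0.5233 -0.2394]
 [ 0.5235 -0.1084]] [ 0.57819118 -0.17383528] 0.04083957197602603
top 93 [ 0.57607594 -0.16475442  0.04140991] [ 0.56811186 -0.1988284 ] [ 0.58583459 -0.12971529] ((576.17919921875, -164.33676147460938), (17.516176223754883, 69.73865509033203), 2.458202362060547)
side 122 [ 0.57851645 -0.16557926  0.04189037] [ 0.5695731  -0.19961179] [ 0.58812159 -0.12666086] ((578.8919677734375, -163.12429809570312), (18.379426956176758, 72.90985107421875), 0.38179251551628113)
posts [[0.61528139 0.23797549]
 [0.6307341  0.11068267]
 [0.52087951 0.09734384]
 [0.50596746 0.22561722]] [0.56821562 0.16790481]
```

```bash
python3 -m creep '0 0 0 7.3 .35; 0 0 0 7.3 .35; .024 -.04 0 0 .35; .024 -.04 0 0 .35; .024 -.04 0 0 .35; .024 -.04 0 0 .35; .024 -.04 0 0 .35; .024 -.04 0 0 .35; .024 -.04 0 0 .35; .024 -.04 0 0 .35' 20
cat >> h.py <<'E'
def go(x,y,z,ang):
    "tool shift to reach TCP x,y,z with tool-x axis at ang deg"
    o=get_obs(); M=R.from_quat(o['ee_rot']).as_matrix(); d=M.T@(np.array([x,y,z])-o['ee_pos'])
    a=np.degrees(np.arctan2(M[1,0],M[0,0])); s=(a-ang+180)%360-180
    print('shift',d.round(4),'spin',round(s,2),'tilt',np.degrees(np.arccos(-M[2,2])).round(2),'t',o['time_s'],'op',round(o['opening'],3),'F',o['contact_force'].round(1),'pos',o['ee_pos'].round(4),'q7',o['joint_positions'][6].round(2))
E
python3 -c "
from h import *
go(.589,.0245,.30,7.2)"
```

```text
time_s: 1.1
ee_pos: [0.4234, -0.3274, 0.3992]
ee_rot: [0.999, 0.051, -0.003, -0.002]
contact_force: [1.4, 0.1, -0.9]
opening: 0.351
shift [ 0.2011 -0.3328  0.0992] spin -1.36 tilt 0.4 t 1.1 op 0.351 F [ 1.4  0.1 -0.9] pos [ 0.4234 -0.3274  0.3992] q7 -0.89
```

```bash
python3 -m creep '.024 -.04 .01 -1 .35; .024 -.04 .01 0 .35; .024 -.04 .012 0 .35; .024 -.04 .012 0 .35; .024 -.04 .012 0 .35; .024 -.04 .012 0 .35; .024 -.04 .012 0 .35; .022 -.036 .012 0 .35; 0 0 0 0 .35; 0 0 0 0 .35'
python3 -c "
from h import *
go(.589,.0245,.199,7.2)"
```

```text
time_s: 2.1
ee_pos: [0.5803, 0.0314, 0.3025]
ee_rot: [0.998, 0.065, -0.002, -0.002]
contact_force: [0.7, -0.5, 1.2]
opening: 0.351
shift [0.0083 0.0085 0.1034] spin 0.25 tilt 0.38 t 2.1 op 0.351 F [ 0.7 -0.5  1.2] pos [0.5803 0.0314 0.3025] q7 -1.55
```

```bash
python3 -m creep '.008 .008 .01 0 .35; 0 0 .025 0 .35; 0 0 .025 0 .35; 0 0 .025 0 .35; 0 0 .017 0 .35; 0 0 0 0 .35; 0 0 0 0 0; 0 0 0 0 0; 0 0 0 0 0; 0 0 0 0 0' 30
python3 -c "
from h import *
go(.589,.0245,.199,7.2)
ts=np.linspace(.37,1.6,10)
for t in ts: print(round(t,2),np.array(rail(.08,t)).round(4))
print(np.diff([rail(.08,t) for t in ts],axis=0).round(4))"
```

```text
time_s: 3.1
ee_pos: [0.5915, 0.0113, 0.1968]
ee_rot: [0.998, 0.058, -0.0, -0.002]
contact_force: [-0.5, -0.2, -0.0]
opening: -0.0
shift [-0.001  -0.0134 -0.0022] spin -0.59 tilt 0.19 t 3.1 op -0.0 F [-0.5 -0.2 -0. ] pos [0.5915 0.0113 0.1968] q7 -1.52
0.37 [0.1452 0.0399]
0.51 [0.1419 0.0486]
0.64 [0.1374 0.0568]
0.78 [0.1319 0.0643]
0.92 [0.1253 0.0709]
1.05 [0.118  0.0766]
1.19 [0.1099 0.0813]
1.33 [0.1013 0.0848]
1.46 [0.0923 0.0871]
1.6 [0.083  0.0881]
[[-0.0033  0.0087]
 [-0.0045  0.0082]
 [-0.0055  0.0075]
 [-0.0065  0.0067]
 [-0.0074  0.0057]
 [-0.0081  0.0046]
 [-0.0086  0.0035]
 [-0.009   0.0023]
 [-0.0093  0.001 ]]
```

Run:
```python
from h import *
im,d=save('top','t1'); s,ds=save('side','s1'); pic(s,'s1',(190,60,330,230),3.5)
flaps({'top':cloud('top',d),'side':cloud('side',ds)})
go(.589,.0245,.199,7.2)
```

```text
left top theta 0.68 score 87.4 rail [0.5538 0.3035] 0.0589
left side theta 0.69 score 70.0 rail [0.5538 0.3032] 0.0594
right top theta 0.1 score 0.0 rail [0.5894 0.0216] 0.0218
right side theta 0.1 score 42.4 rail [0.5894 0.0216] 0.0218
near top theta 0.6 score 35.5 rail [0.4429 0.1524] 0.0543
near side theta 0.61 score 69.4 rail [0.4432 0.1525] 0.0549
shift [-0.001  -0.0131 -0.0021] spin -0.57 tilt 0.2 t 3.2 op -0.001 F [-0.   0.4 -0.2] pos [0.5916 0.0116 0.1968] q7 -1.52
```

View pics/s1.png

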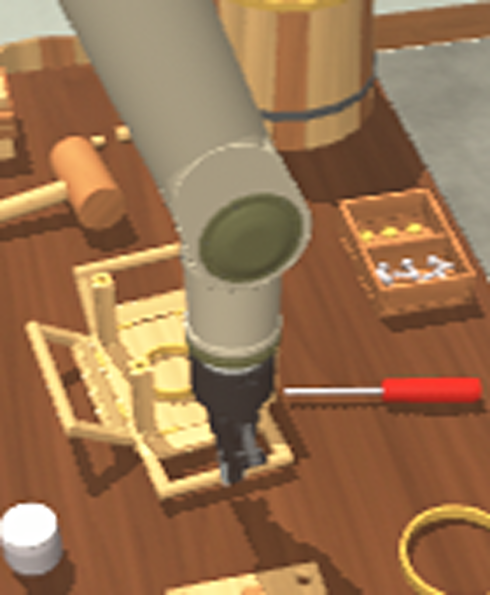

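```bash
python3 -m creep '0 0 -.025 0 0; 0 0 -.025 0 0; 0 -.004 -.02 0 .4; 0 0 0 0 .4; 0 0 0 0 .4; 0 -.004 0 0 .4; 0 0 0 0 .4; 0 0 0 0 .4; 0 0 0 0 .4; 0 0 0 0 .4' 30
python3 - <<'E'
from h import *
print(get_obs()['joint_vel'].round(3))
s,ds=save('side','s2'); P=cloud('side',ds); flaps({'side':P})
q=np.c_[(P.reshape(-1,3)[:,:2]-C)@ex,(P.reshape(-1,3)[:,:2]-C)@ey,P.reshape(-1,3)[:,2]]
k=(abs(q[:,0])<.05)&(q[:,1]<-.1)&(q[:,1]>-.18)&(q[:,2]>.008)&(q[:,2]<.1); print(q[k][:,1:].round(3)[np.argsort(q[k][:,1])][::6])
go(.589,.0245,.199,7.2)
E
```

```text
time_s: 4.2
ee_pos: [0.5897, 0.0177, 0.2665]
ee_rot: [0.998, 0.057, -0.002, -0.001]
contact_force: [0.3, -0.6, -0.3]
opening: 0.402
[ 0.001  0.006 -0.     0.     0.001 -0.002 -0.   ]
left side theta 0.68 score 71.4 rail [0.5538 0.3035] 0.0589
right side theta 0.15 score 62.4 rail [0.5893 0.0218] 0.0252
near side theta 0.61 score 68.1 rail [0.4432 0.1525] 0.0549
[[-0.178  0.098]
 [-0.155  0.019]
 [-0.154  0.019]
 [-0.154  0.018]
 [-0.153  0.016]
 [-0.153  0.022]
 [-0.153  0.021]
 [-0.152  0.014]
 [-0.152  0.021]
 [-0.151  0.02 ]
 [-0.151  0.017]
 [-0.15   0.022]
 [-0.149  0.019]
 [-0.149  0.02 ]
 [-0.149  0.022]
 [-0.148  0.025]
 [-0.147  0.023]
 [-0.146  0.021]
 [-0.145  0.022]
 [-0.143  0.02 ]
 [-0.139  0.016]
 [-0.133  0.096]
 [-0.104  0.014]
 [-0.103  0.015]
 [-0.103  0.018]
 [-0.102  0.012]
 [-0.102  0.01 ]
 [-0.101  0.019]]
shift [ 0.0004 -0.0067  0.0675] spin -0.69 tilt 0.27 t 4.25 op 0.396 F [ 0.1  0.4 -0. ] pos [0.5897 0.0177 0.2665] q7 -1.54
```

```bash
python3 -m creep '0 -.004 0 -.7 .4; 0 0 0 0 .4; 0 0 .02 0 .4; 0 0 .02 0 .4; 0 0 .01 0 .4; 0 0 0 0 .4; 0 0 0 0 .4; 0 0 0 0 .4; 0 0 0 0 .4; 0 0 0 0 .4'
python3 -c "
from h import *
go(.5893,.0218,.181,7.2)"
```

```text
time_s: 5.25
ee_pos: [0.5901, 0.0224, 0.2177]
ee_rot: [0.998, 0.064, -0.0, -0.001]
contact_force: [0.6, 0.2, -1.4]
opening: 0.396
shift [-0.0009  0.0006  0.0367] spin 0.11 tilt 0.12 t 5.25 op 0.396 F [ 0.6  0.2 -1.4] pos [0.5901 0.0224 0.2177] q7 -1.53
```

```bash
python3 -m creep '0 0 .012 0 .4; 0 0 .012 0 .4; 0 0 .008 0 .4; 0 0 .003 0 .4; 0 0 0 0 .4; 0 0 0 0 0; 0 0 0 0 0; 0 0 0 0 0; 0 0 0 0 0; 0 0 0 0 0' 30
python3 -c "
from h import *
go(.5893,.0218,.181,7.2)"
```

```text
time_s: 6.25
ee_pos: [0.5898, 0.0244, 0.1795]
ee_rot: [0.998, 0.065, -0.0, -0.002]
contact_force: [-0.7, 1.7, -3.1]
opening: 0.149
shift [-0.0009  0.0025 -0.0015] spin 0.21 tilt 0.25 t 6.25 op 0.149 F [-0.7  1.7 -3.1] pos [0.5898 0.0244 0.1795] q7 -1.53
```

```bash
python3 -m creep '0 0 -.0102 0 0; 0 -.0018 -.0101 0 0; 0 -.0033 -.0097 0 0; 0 -.0047 -.0091 0 0; 0 -.006 -.0083 0 0; 0 -.0072 -.0073 0 0; 0 -.0082 -.0061 0 0; 0 -.009 -.0048 0 0; 0 -.0096 -.0034 0 0; 0 -.01 -.002 0 0'
python3 -c "
from h import *
x=w(0,-.085);print(x)
go(x[0],x[1],.252,7.2)"
```

```text
time_s: 7.25
ee_pos: [0.5824, 0.08, 0.2605]
ee_rot: [0.998, 0.061, 0.002, 0.002]
contact_force: [-0.6, -6.6, 5.6]
opening: 0.144
[0.58145332 0.08427025]
shift [-0.0005 -0.0044  0.0084] spin -0.25 tilt 0.29 t 7.25 op 0.144 F [-0.6 -6.6  5.6] pos [0.5824 0.08   0.2605] q7 -1.62
```

```bash
python3 -m creep '0 -.005 .003 0 0; 0 -.005 .002 0 0; 0 -.004 .001 0 0; 0 0 0 0 .3; 0 0 0 0 .4; 0 0 0 0 .4; 0 0 -.03 0 .4; 0 0 -.035 0 .4; 0 0 -.02 0 .4; 0 0 0 0 .4'
python3 - <<'E'
from h import *
s,ds=save('side','s3'); t,dt=save('top','t3'); flaps({'side':cloud('side',ds),'top':cloud('top',dt)}); 
x=w(0,.1435);print(x)
go(.5538,.3035,.30,7.2)
E
```

```text
time_s: 8.25
ee_pos: [0.5783, 0.0966, 0.3509]
ee_rot: [0.998, 0.062, 0.002, 0.003]
contact_force: [-0.2, -0.3, 0.2]
opening: 0.4
left side theta 0.67 score 63.4 rail [0.5537 0.3039] 0.0583
left top theta 0.68 score 85.2 rail [0.5538 0.3035] 0.0589
right side theta 1.58 score 96.2 rail [0.5814 0.0849] 0.088
right top theta 0.1 score 0.0 rail [0.5894 0.0216] 0.0218
near side theta 0.62 score 70.8 rail [0.4436 0.1525] 0.0554
near top theta 0.76 score 0.0 rail [0.449  0.1532] 0.0632
[0.55281468 0.31096846]
shift [ 0.0018 -0.2088  0.0469] spin -0.09 tilt 0.45 t 8.35 op 0.401 F [-0.   0.7 -1. ] pos [0.5777 0.0964 0.3485] q7 -1.66
```

```bash
python3 -m creep '0 -.04 0 0 .35; 0 -.04 0 0 .35; 0 -.04 0 0 .35; 0 -.04 0 0 .35; 0 -.03 0 0 .35; 0 -.012 0.01 0 .35; 0 -.002 .01 0 .35; 0 0 .01 0 .35; 0 0 0 0 .35; 0 0 0 0 .35' 30
python3 -c "
from h import *
go(.5538,.3035,.22,7.2)"
```

```text
time_s: 9.35
ee_pos: [0.5498, 0.3005, 0.302]
ee_rot: [0.998, 0.059, -0.007, 0.008]
contact_force: [-0.8, -0.6, 0.2]
opening: 0.35
shift [ 0.0056 -0.0038  0.0819] spin -0.44 tilt 1.25 t 9.35 op 0.35 F [-0.8 -0.6  0.2] pos [0.5498 0.3005 0.302 ] q7 -1.97
```

```bash
python3 -m creep '.005 -.003 0 -.4 .35; 0 0 0 0 .35; 0 0 .02 0 .35; 0 0 .02 0 .35; 0 0 .005 0 .35; 0 0 0 0 .35; 0 0 0 0 .35; 0 0 0 0 .35; 0 0 0 0 .35; 0 0 0 0 .35'
python3 -c "
from h import *
go(.5538,.3035,.22,7.2)"
```

```text
time_s: 10.35
ee_pos: [0.5583, 0.2998, 0.2618]
ee_rot: [0.998, 0.059, -0.003, 0.007]
contact_force: [-0.8, 1.3, -0.4]
opening: 0.347
shift [-0.0038 -0.0048  0.0418] spin -0.4 tilt 0.83 t 10.35 op 0.347 F [-0.8  1.3 -0.4] pos [0.5583 0.2998 0.2618] q7 -1.96
```

```bash
python3 -m creep '-.003 -.006 0 -.4 .35; 0 0 0.012 0 .35; 0 0 .012 0 .35; 0 0 .01 0 .35; 0 0 .005 0 .35; 0 0 0 0 0; 0 0 0 0 0; 0 0 0 0 0; 0 0 0 0 0; 0 0 0 0 0' 30
python3 -c "
from h import *
go(.5538,.3035,.22,7.2)
ts=np.arange(.69,1.6,.1)
print(np.diff([rail(.08,t) for t in ts],axis=0).round(4))"
```

```text
time_s: 11.35
ee_pos: [0.5532, 0.3087, 0.219]
ee_rot: [0.998, 0.064, -0.003, 0.005]
contact_force: [-0.6, 1.1, -0.3]
opening: 0.146
shift [-0.0001  0.0053 -0.0009] spin 0.19 tilt 0.61 t 11.35 op 0.146 F [-0.6  1.1 -0.3] pos [0.5532 0.3087 0.219 ] q7 -1.96
[[-0.0042  0.0054]
 [-0.0047  0.0049]
 [-0.0052  0.0044]
 [-0.0056  0.0039]
 [-0.006   0.0033]
 [-0.0063  0.0027]
 [-0.0065  0.002 ]
 [-0.0067  0.0014]
 [-0.0068  0.0007]]
```

Gripped. Inward is now +ty.

```bash
python3 -m creep '0 .0055 -.0082 0 0; 0 .0065 -.0075 0 0; 0 .0075 -.0065 0 0; 0 .0085 -.0055 0 0; 0 .009 -.0045 0 0; 0 .0095 -.003 0 0; 0 .0095 -.0015 0 0; 0 .008 0 0 0; 0 .006 .001 0 0; 0 .004 .001 0 0'
python3 -c "
from h import *
x=w(0,.085);print(x)
go(x[0],x[1],.249,7.2)"
```

```text
time_s: 12.35
ee_pos: [0.5592, 0.2523, 0.2557]
ee_rot: [0.997, 0.074, -0.001, -0.011]
contact_force: [-1.6, 8.3, -1.1]
opening: 0.146
[0.56014668 0.25292975]
shift [ 0.0011 -0.0003  0.0067] spin 1.24 tilt 1.23 t 12.35 op 0.146 F [-1.6  8.3 -1.1] pos [0.5592 0.2523 0.2557] q7 -1.86
```

```bash
python3 -m creep '0 .004 0 0 0; 0 0 0 0 .3; 0 0 0 0 .35; 0 0 -.03 0 .35; 0 0 -.035 0 .35; 0 0 -.02 -8.5 .35; 0 0 0 -8.5 .35; 0 0 0 -8.5 .35; 0 0 0 -8.5 .35; 0 0 0 -8.5 .35'
python3 -m creep '0 0 0 -8.5 .35; 0 0 0 -8.5 .35; 0 0 0 -8.5 .35; 0 0 0 -8.5 .35; 0 0 0 -8.5 .35; 0 0 0 -5 .35; 0 0 0 0 .35; 0 0 0 0 .35; 0 0 0 0 .35; 0 0 0 0 .35'
python3 - <<'E'
from h import *
s,ds=save('side','s4'); flaps({'side':cloud('side',ds)})
go(.443,.1525,.3,97.2)
E
```

```text
time_s: 13.35
ee_pos: [0.5605, 0.2421, 0.3516]
ee_rot: [0.9, 0.436, 0.006, -0.009]
contact_force: [0.2, -0.0, 0.3]
opening: 0.349
time_s: 14.35
ee_pos: [0.5623, 0.2316, 0.3575]
ee_rot: [0.646, 0.763, 0.008, -0.0]
contact_force: [0.3, 0.5, -0.3]
opening: 0.352
left side theta 1.56 score 72.7 rail [0.5601 0.2537] 0.0879
right side theta 1.58 score 91.6 rail [0.5814 0.0849] 0.088
near side theta 0.62 score 68.7 rail [0.4436 0.1525] 0.0554
shift [-0.0592 -0.1314  0.0552] spin 2.27 tilt 0.97 t 14.4 op 0.352 F [0.6 0.5 0.4] pos [0.5623 0.2317 0.3575] q7 -0.62
```

```bash
python3 -m creep '-.016 -.035 0 2 .35; -.016 -.035 .01 0 .35; -.016 -.034 .01 0 .35; -.01 -.022 .01 0 .35; 0 -.004 .01 0 .35; 0 0 .005 0 .35; 0 0 0 0 .35; 0 0 0 0 .35; 0 0 0 0 .35; 0 0 0 0 .35' 30
python3 -c "
from h import *
go(.4433,.1525,.216,97.2); M=R.from_quat(get_obs()['ee_rot']).as_matrix(); print((M[:,2]*.155+get_obs()['ee_pos']).round(4))"
```

```text
time_s: 15.4
ee_pos: [0.4393, 0.1569, 0.3099]
ee_rot: [0.661, 0.75, 0.011, 0.0]
contact_force: [-0.1, 0.1, -0.4]
opening: 0.354
shift [-0.0061  0.0019  0.0939] spin -0.01 tilt 1.25 t 15.4 op 0.354 F [-0.1  0.1 -0.4] pos [0.4393 0.1569 0.3099] q7 -0.72
[0.4416 0.1593 0.155 ]
```

```bash
python3 -m creep '-.006 .001 0 0 .35; 0 0 .02 0 .35; 0 0 .02 0 .35; 0 0 .01 0 .35; 0 0 0 0 .35; 0 0 0 0 .35; 0 0 0 0 .35; 0 0 0 0 .35; 0 0 0 0 .35; 0 0 0 0 .35'
python3 -c "
from h import *
go(.4433,.1525,.216,97.2); M=R.from_quat(get_obs()['ee_rot']).as_matrix(); print((M[:,2]*.155+get_obs()['ee_pos']).round(4))"
```

```text
time_s: 16.4
ee_pos: [0.4445, 0.1505, 0.2617]
ee_rot: [0.662, 0.749, 0.014, 0.002]
contact_force: [0.8, -0.4, 0.3]
opening: 0.346
shift [ 0.0014 -0.0021  0.0457] spin -0.12 tilt 1.59 t 16.4 op 0.346 F [ 0.8 -0.4  0.3] pos [0.4445 0.1505 0.2617] q7 -0.78
[0.4479 0.1533 0.1068]
```

```bash
python3 -m creep '0 -.0045 0 0 .35; 0 0 0.012 0 .35; 0 0 .014 0 .35; 0 0 .012 0 .35; 0 0 .006 0 .35; 0 0 0 0 0; 0 0 0 0 0; 0 0 0 0 0; 0 0 0 0 0; 0 0 0 0 0' 30
python3 -c "
from h import *
go(.4433,.1525,.216,97.2); M=R.from_quat(get_obs()['ee_rot']).as_matrix(); print((M[:,2]*.155+get_obs()['ee_pos']).round(4))"
```

```text
time_s: 17.4
ee_pos: [0.4388, 0.1504, 0.2183]
ee_rot: [0.662, 0.749, 0.014, 0.002]
contact_force: [-1.2, 1.0, -2.8]
opening: 0.144
shift [0.0015 0.0047 0.0024] spin -0.13 tilt 1.62 t 17.4 op 0.144 F [-1.2  1.  -2.8] pos [0.4388 0.1504 0.2183] q7 -0.84
[0.4421 0.1532 0.0634]
```

```bash
python3 -m creep '0 .005 -.0085 0 0; 0 .006 -.008 0 0; 0 .007 -.007 0 0; 0 .008 -.006 0 0; 0 .009 -.005 0 0; 0 .0095 -.0035 0 0; 0 .0095 -.002 0 0; 0 .008 0 0 0; 0 .007 .001 0 0; 0 .006 .001 0 0'
python3 -c "
from h import *
x=w(-.075,0);print(x)
go(x[0],x[1],.249,97.2)"
```

```text
time_s: 18.4
ee_pos: [0.4992, 0.1594, 0.2583]
ee_rot: [0.66, 0.751, -0.004, -0.007]
contact_force: [-22.8, -0.3, 32.2]
opening: 0.148
[0.4963914  0.15920001]
shift [ 0.0001 -0.0027  0.0094] spin 0.24 tilt 0.94 t 18.4 op 0.148 F [-22.8  -0.3  32.2] pos [0.4992 0.1594 0.2583] q7 -0.71
```

```bash
python3 -m creep '0 0 0 0 .25; 0 0 0 0 .35; 0 0 0 0 .35; 0 0 -.03 0 .35; 0 0 -.035 0 .35; 0 0 -.03 0 .35; 0.03 0 0 0 .6; .04 0 0 0 .6; .04 0 0 0 .6; 0 0 0 0 .6'
python3 - <<'E'
from h import *
s,ds=save('side','s5'); t,dt=save('top','t5'); flaps({'side':cloud('side',ds),'top':cloud('top',dt)})
go(.5767,-.173,.3,90)
E
```

```text
time_s: 19.4
ee_pos: [0.4928, 0.2696, 0.3627]
ee_rot: [0.663, 0.748, 0.001, -0.004]
contact_force: [-0.2, -0.4, 0.2]
opening: 0.596
left side theta 1.57 score 72.6 rail [0.5601 0.253 ] 0.088
left top theta 1.55 score 60.6 rail [0.56   0.2543] 0.0879
right side theta 1.58 score 94.7 rail [0.5814 0.0849] 0.088
right top theta 1.58 score 94.5 rail [0.5814 0.0849] 0.088
near side theta 1.59 score 67.0 rail [0.4977 0.1594] 0.0881
near top theta 1.56 score 73.1 rail [0.4957 0.1591] 0.0879
shift [-0.4449  0.032   0.0605] spin 6.68 tilt 0.34 t 19.5 op 0.596 F [-0.6 -0.6 -0.7] pos [0.4936 0.265  0.3619] q7 -0.79
```

```bash
python3 -m creep '0 0 0 6.7 .6; -.044 .008 0 0 .6; -.044 .008 0 0 .6; -.044 .008 0 0 .6; -.044 .008 0 0 .6; -.044 .008 0 0 .6; -.044 .008 0.01 0 .6; -.044 .008 .01 0 .6; -.044 .008 .01 0 .6; -.03 .006 .01 0 .6'
python3 -m creep '0 0 0 0 .6; 0 0 0 0 .6; 0 0 0 0 .6; 0 0 0 0 .6; 0 0 0 0 .6; 0 0 0 0 .6; 0 0 0 0 .6; 0 0 0 0 .6; 0 0 0 0 .6; 0 0 0 0 .6'
python3 - <<'E'
from h import *
go(.5767,-.173,.21,90); M=R.from_quat(get_obs()['ee_rot']).as_matrix(); print((M[:,2]*.155+get_obs()['ee_pos']).round(4))
t=np.load('t5.npz'); pic(t['im'],'t5',(160,155,260,245),7)
for n,f in(('top','t5'),('side','s5')):
    P=cloud(n,np.load(f+'.npz')['d']); z=P[...,2]; m=(abs(z-.105)<.004)&(P[...,0]>.45)&(P[...,0]<.7)&(P[...,1]>.05)&(P[...,1]<.3)
    k,l,st,c=cv2.connectedComponentsWithStats(m.astype(np.uint8))
    print(n,[(st[i,4],c[i].round(1).tolist(),P[l==i].mean(0).round(4).tolist()) for i in range(1,k) if st[i,4]>5])
E
```

```text
time_s: 20.5
ee_pos: [0.562, -0.1418, 0.3207]
ee_rot: [0.712, 0.702, -0.002, 0.0]
contact_force: [0.7, 0.5, 0.2]
opening: 0.602
time_s: 21.5
ee_pos: [0.56, -0.1472, 0.3202]
ee_rot: [0.714, 0.7, -0.003, 0.001]
contact_force: [0.9, -0.4, 0.2]
opening: 0.602
shift [-0.0248  0.0176  0.1103] spin -1.18 tilt 0.4 t 21.5 op 0.602 F [ 0.9 -0.4  0.2] pos [ 0.56   -0.1472  0.3202] q7 -0.19
[ 0.5594 -0.1481  0.1652]
top [(np.int32(32), [223.7, 177.7], [0.631, 0.111, 0.1044]), (np.int32(34), [184.1, 182.7], [0.6165, 0.2401, 0.1042]), (np.int32(28), [227.6, 210.2], [0.5236, 0.0987, 0.104])]
side [(np.int32(24), [248.3, 132.9], [0.6183, 0.2393, 0.1046]), (np.int32(24), [219.1, 139.9], [0.5098, 0.2251, 0.1052]), (np.int32(29), [261.2, 156.3], [0.6347, 0.1115, 0.1043]), (np.int32(32), [230.0, 164.5], [0.5252, 0.0964, 0.1047])]
```

View pics/t5.png

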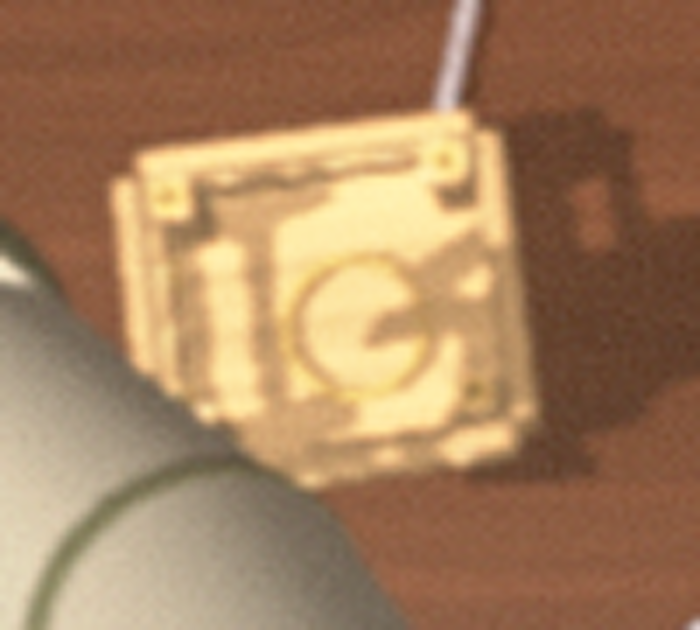

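```bash
python3 -m creep '-.012 .009 .02 -1.2 .6; -.013 .009 .02 0 .6; 0 0 .02 0 .6; 0 0 .01 0 .6; 0 0 0 0 .6; 0 0 0 0 .6; 0 0 0 0 .6; 0 0 0 0 .6; 0 0 0 0 .6; 0 0 0 0 .6'
python3 - <<'E'
from h import *
go(.5767,-.173,.187,90); M=R.from_quat(get_obs()['ee_rot']).as_matrix(); print((M[:,2]*.155+get_obs()['ee_pos']).round(4))
E
```

```text
time_s: 22.5
ee_pos: [0.5793, -0.1728, 0.252]
ee_rot: [0.706, 0.708, -0.002, 0.003]
contact_force: [-1.2, -0.3, 0.3]
opening: 0.598
shift [ 0.0003 -0.0027  0.065 ] spin 0.14 tilt 0.42 t 22.5 op 0.598 F [-1.2 -0.3  0.3] pos [ 0.5793 -0.1728  0.252 ] q7 -0.19
[ 0.5795 -0.1739  0.097 ]
```

```bash
python3 -m creep '0 -.003 .02 0 .6; 0 0 .02 0 .6; 0 0 .015 0 .6; 0 0 .009 0 .6; 0 0 0 0 .6; 0 0 0 0 0; 0 0 0 0 0; 0 0 0 0 0; 0 0 0 0 0; 0 0 0 0 0' 60
python3 - <<'E'
from h import *
go(.5767,-.173,.187,90); M=R.from_quat(get_obs()['ee_rot']).as_matrix(); print((M[:,2]*.155+get_obs()['ee_pos']).round(4))
E
```

```text
time_s: 23.5
ee_pos: [0.5778, -0.1737, 0.1906]
ee_rot: [0.706, 0.708, -0.0, 0.006]
contact_force: [0.5, 0.6, -2.5]
opening: 0.197
shift [ 0.0008 -0.0011  0.0036] spin 0.11 tilt 0.71 t 23.5 op 0.197 F [ 0.5  0.6 -2.5] pos [ 0.5778 -0.1737  0.1906] q7 -0.24
[ 0.5791 -0.1751  0.0356]
```

```bash
python3 -m creep '0 0 -.02 0 0; 0 0 -.04 0 0; 0 0 -.045 0 0; 0 0 -.045 0 0; 0 0 -.025 0 0; 0 0 0 0 0; .015 0 0 0 0; .03 0 0 0 0; .03 0 0 0 0; .03 0 0 0 0'
python3 - <<'E'
from h import *
go(.5715,.1685,.36,97)
E
```

```text
time_s: 24.5
ee_pos: [0.5737, -0.0668, 0.3655]
ee_rot: [0.709, 0.705, -0.003, 0.003]
contact_force: [0.1, 0.2, -2.9]
opening: 0.2
shift [ 0.2353 -0.0036  0.0033] spin -7.35 tilt 0.52 t 24.5 op 0.2 F [ 0.1  0.2 -2.9] pos [ 0.5737 -0.0668  0.3655] q7 -0.29
```

```bash
python3 -m creep '.03 0 0 0 0; .03 0 0 0 0; .03 0 0 0 0; .03 0 0 0 0; .03 0 0 0 0; .03 0 0 0 0; .025 0 0 -2 0; .015 0 0 -3 0; 0 0 0 -2.3 0; 0 0 0 0 0'
python3 -m creep '0 0 0 0 0; 0 0 0 0 0; 0 0 0 0 0; 0 0 0 0 0; 0 0 0 0 0; 0 0 0 0 0; 0 0 0 0 0; 0 0 0 0 0; 0 0 0 0 0; 0 0 0 0 0'
python3 - <<'E'
from h import *
go(.5715,.1685,.3106,97)
E
```

```text
time_s: 25.5
ee_pos: [0.564, 0.1765, 0.3462]
ee_rot: [0.654, 0.757, -0.012, -0.007]
contact_force: [1.2, -1.1, -2.1]
opening: 0.202
time_s: 26.5
ee_pos: [0.5639, 0.1738, 0.345]
ee_rot: [0.656, 0.755, -0.013, -0.007]
contact_force: [0.0, 0.7, -1.6]
opening: 0.199
shift [-0.0061  0.0078  0.0342] spin 1.03 tilt 1.72 t 26.5 op 0.199 F [ 0.   0.7 -1.6] pos [0.5639 0.1738 0.345 ] q7 -0.59
```

```bash
cat >> h.py <<'E'
def cover():
    M0=R.from_quat([.706,.708,0,.006]).as_matrix(); p=M0.T@(np.array([.5767,-.173,0])-[.5778,-.1737,.1906])
    o=get_obs(); M=R.from_quat(o['ee_rot']).as_matrix(); c=o['ee_pos']+M@p; D=M@M0.T
    n=D[:,2]; yaw=np.degrees(np.arctan2(D[1,0],D[0,0]))
    print('pred cover',c.round(4),'normal',n.round(4),'tilt',np.degrees(np.arccos(n[2])).round(2),'yaw',yaw.round(2),'t',o['time_s'])
    return M.T@(np.array([C[0],C[1],.12])-c)
def covercam(n,d):
    P=cloud(n,d).reshape(-1,3); q=P[:,:2]-C; k=(np.hypot(*q.T)<.1)&(P[:,2]>.112)&(P[:,2]<.185)
    Q=P[k]; h,e=np.histogram(Q[:,2],60); z0=e[h.argmax()]; 
    Q=Q[abs(Q[:,2]-z0)<.012]
    for _ in range(5):
        a=np.linalg.lstsq(np.c_[Q[:,:2]-C,np.ones(len(Q))],Q[:,2],rcond=None)[0]; r=Q[:,2]-np.c_[Q[:,:2]-C,np.ones(len(Q))]@a; Q=Q[abs(r)<max(.003,1.5*r.std())]
    print(n,len(Q),'slope deg',np.degrees(a[:2]).round(2),'top z',a[2].round(4),'rect',cv2.minAreaRect((Q[:,:2]*1000).astype(np.float32)))
E
python3 - <<'E'
from h import *
print(cover())
for n in('top','side'):
    im,d=save(n,n+'6'); covercam(n,d)
a=np.load('top6.npz')['im'][150:250,150:260]; b=np.load('side6.npz')['im'][95:195,185:295]
pic(np.hstack([a,b]),'c6',None,3.6)
E
```

```text
pred cover [0.5554 0.1738 0.1546] normal [0.0379 0.0026 0.9993] tilt 2.18 yaw 7.86 t 26.5
[-0.00713215  0.01549559  0.03415907]
top 228 slope deg [-2.25 -0.38] top z 0.162 rect ((554.5148315429688, 166.1104736328125), (102.74545288085938, 184.00506591796875), 28.806806564331055)
side 924 slope deg [-1.94 -0.15] top z 0.1628 rect ((559.8102416992188, 172.84449768066406), (140.85275268554688, 164.0625), 8.251642227172852)
```

View pics/c6.png

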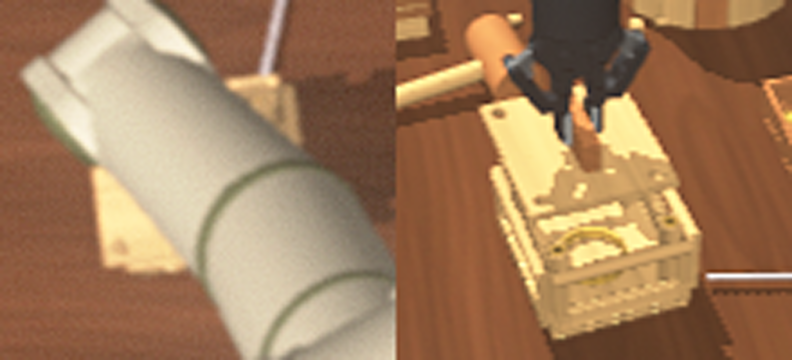

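```bash
python3 -m creep '-.03 0 0 0 0; -.03 0 0 0 0; -.03 0 0 0 0; -.03 0 0 0 0; 0 0 0 0 0; 0 0 0 0 0; 0 0 0 0 0; 0 0 0 0 0; 0 0 0 0 0; 0 0 0 0 0'
python3 -c "
from h import *
print(cover().round(4))"
```

```text
time_s: 27.6
ee_pos: [0.5811, 0.0553, 0.3456]
ee_rot: [0.653, 0.757, -0.012, -0.008]
contact_force: [-0.2, -0.2, -2.5]
opening: 0.201
pred cover [0.5728 0.0558 0.1552] normal [3.720e-02 3.000e-04 9.993e-01] tilt 2.13 yaw 8.25 t 27.6
[0.112  0.0155 0.0344]
```

```bash
python3 -m creep '0 .008 0 1 0; 0 .008 0 0 0; 0 0 0 0 0; 0 0 0 0 0; .02 0 0 0 0; .02 0 0 0 0; .02 0 0 0 0; 0.02 0 0 0 0; 0.01 0 0 0 0; 0 0 0 0 0'
python3 -c "
from h import *
print(cover().round(4))"
```

```text
time_s: 28.6
ee_pos: [0.587, 0.1496, 0.3441]
ee_rot: [0.661, 0.75, -0.012, -0.008]
contact_force: [0.6, -0.3, -3.1]
opening: 0.202
pred cover [0.5786 0.1501 0.1537] normal [3.770e-02 5.000e-04 9.993e-01] tilt 2.16 yaw 7.09 t 28.6
[ 0.0195 -0.0044  0.0338]
```

```bash
python3 -m creep '.008 -.002 0 0 0; .008 -.002 0 0 0; .004 0 0 0 0; 0 0 0 0 0; 0 0 .006 0 0; 0 0 .008 0 0; 0 0 .008 0 0; 0 0 .004 0 0; 0 0 0 0 0; 0 0 0 0 0'
python3 -c "
from h import *
print(cover().round(4))"
```

```text
time_s: 29.6
ee_pos: [0.5798, 0.1658, 0.3146]
ee_rot: [0.663, 0.749, -0.014, -0.008]
contact_force: [-0.2, -0.1, -2.2]
opening: 0.2
pred cover [0.5711 0.1657 0.1242] normal [0.0395 0.0035 0.9992] tilt 2.27 yaw 6.81 t 29.6
[0.0029 0.0002 0.0042]
```

```bash
python3 -m creep '.003 0 .003 -.4 0; 0 0 0 0 0; 0 0 0 0 0; 0 0 0 0 0; 0 0 0 0 0; 0 0 0 0 0; 0 0 0 0 0; 0 0 0 0 0; 0 0 0 0 0; 0 0 0 0 0'
python3 - <<'E'
from h import *
print(cover().round(4))
for n in('top','side'):
    im,d=save(n,n+'7'); covercam(n,d)
b=np.load('side7.npz')['im']; pic(b,'c7',(205,100,285,180),7)
# expected hole pixels if aligned (side-camera post positions lifted to hole top z)
S=np.array([[.6185,.2396],[.5096,.2251],[.6348,.1112],[.5254,.0965]])
print(((proj('side',np.c_[S,[.129]*4])-[205,100])*7).round(0))
E
```

```text
time_s: 30.6
ee_pos: [0.5795, 0.1692, 0.3123]
ee_rot: [0.66, 0.751, -0.013, -0.007]
contact_force: [1.3, -0.4, -2.1]
opening: 0.192
pred cover [0.5711 0.1692 0.1219] normal [0.038  0.003  0.9993] tilt 2.18 yaw 7.24 t 30.6
[-0.0005 -0.0003  0.0019]
top 286 slope deg [-2.29 -0.51] top z 0.1301 rect ((565.0501708984375, 165.94671630859375), (106.19654083251953, 186.90049743652344), 26.95733070373535)
side 891 slope deg [-2.03 -0.27] top z 0.1307 rect ((576.0267944335938, 169.03616333007812), (140.7325897216797, 162.44857788085938), 7.057680130004883)
[[303. 193.]
 [ 94. 242.]
 [394. 357.]
 [173. 414.]]
```

View pics/c7.png

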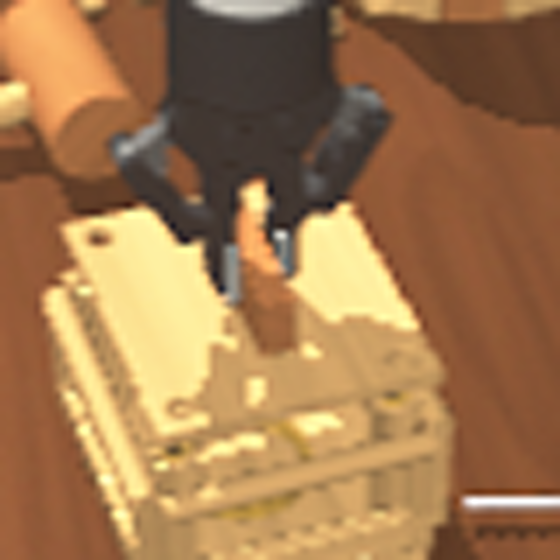

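Run:
```python
from h import *
P=cloud('side',np.load('side0.npz')['d']).reshape(-1,3)
k=(np.hypot(P[:,0]-.577,P[:,1]+.173)<.13)&(abs(P[:,2]-.008)<.0035); print(cv2.minAreaRect((P[k][:,:2]*1000).astype(np.float32)),P[k][:,:2].mean(0))
# pixel holes -> world on tilted top plane z=.1302 at center
n=np.array([.038,.003,1]); 
pts=[]
for u,v in((98,237),(183,408),(405,355)):
    c=np.array([.573,.169,.1302]); m,Q,o=cam('side'); r=Q@np.array([(205+u/7-m['cx'])/m['fx'],(100+v/7-m['cy'])/m['fy'],1]); p=o+r*(n@(c-o))/(n@r); pts.append(p)
pts=np.array(pts); print(pts.round(4)); S=np.array([[.5096,.2251],[.5254,.0965],[.6348,.1112]])
print('diff vs side posts',(pts[:,:2]-S).round(4))
# raw image subset for hole centroids
im=np.load('side7.npz')['im'].astype(int)
g=im.sum(2)
for u,v in((98,237),(183,408),(405,355)):
    x,y=int(205+u/7),int(100+v/7); print(x,y); print(g[y-3:y+5,x-4:x+6])
```

```text
((575.6796875, -176.6407470703125), (226.80162048339844, 195.35552978515625), 60.9998664855957) [ 0.57706051 -0.17819391]
[[0.5116 0.2248 0.1324]
 [0.5303 0.0964 0.132 ]
 [0.6404 0.1125 0.1278]]
diff vs side posts [[ 0.002  -0.0003]
 [ 0.0049 -0.0001]
 [ 0.0056  0.0013]]
219 133
[[235 176 169 166 220 364 436 580 666 666]
 [403 452 548 634 642 651 647 651 662 663]
 [623 625 609 563 571 627 649 648 652 657]
 [634 614 518 370 416 492 607 645 647 654]
 [597 615 493 264 281 418 600 645 644 650]
 [531 635 619 583 570 619 635 644 641 646]
 [463 598 625 620 618 620 628 639 642 644]
 [314 526 631 620 619 616 619 631 640 643]]
231 158
[[634 633 627 627 636 648 598 453 465 468]
 [635 640 624 598 623 591 467 454 468 466]
 [641 604 472 416 463 484 452 450 463 464]
 [647 568 431 552 538 500 481 444 455 466]
 [657 620 538 489 512 594 634 590 450 464]
 [624 647 642 640 636 638 647 597 428 434]
 [587 661 642 599 564 517 432 420 403 407]
 [494 512 452 431 424 412 409 424 423 430]]
262 150
[[464 460 459 483 503 513 465 326 278 288]
 [470 465 463 467 466 470 474 421 304 282]
 [471 471 469 477 500 509 487 438 334 280]
 [469 465 432 417 453 474 476 476 436 335]
 [460 441 401 441 467 448 437 465 480 409]
 [468 464 455 456 477 459 445 469 478 441]
 [473 458 467 465 463 463 464 453 445 423]
 [479 468 457 447 437 418 416 432 433 397]]
```

```bash
cat > ov.py <<'E'
from h import *
import sys
T=dict(top=np.array([[.5075,.2264],[.5232,.0983],[.6312,.111],[.616,.2406]]),side=np.array([[.5096,.2251],[.5254,.0965],[.6348,.1112],[.6185,.2396]]))
out=[]; s=4.5
for n,b in(('top',(175,165,240,225)),('side',(210,120,275,180))):
    S=T[n]; c=S.mean(0); a=S-c; 
    th=np.arctan2(*(a[2]+a[3]-a[0]-a[1])[::-1]); r=R.from_euler('z',th).as_matrix()[:2,:2]
    L=np.array([[-.055,.065],[-.055,-.065],[.055,-.065],[.055,.065]])@r.T+c; print(n,'crate',c.round(4),np.degrees(th).round(2),'resid mm',(1000*(S-L)).round(1).tolist())
    im=np.load(sys.argv[1].format(n)+'.npz')['im'][b[1]:b[3],b[0]:b[2]]; s=6
    im=cv2.resize(im[...,::-1],None,fx=s,fy=s,interpolation=cv2.INTER_CUBIC)
    for p in L:
        t=np.linspace(0,2*np.pi,40); q=np.c_[p[0]+.007*np.cos(t),p[1]+.007*np.sin(t),.1302-.038*(p[0]+.007*np.cos(t)-c[0])]
        uv=(proj(n,q)-[b[0],b[1]]+.5)*s-.5
        cv2.polylines(im,[np.round(uv*16).astype(np.int32)],True,(255,0,255),1,cv2.LINE_AA,4)
    out.append(im)
cv2.imwrite('pics/'+sys.argv[2]+'.png',np.hstack(out))
E
python3 ov.py '{}7' ov7
```

```text
top crate [0.5695 0.1691] 7.08 resid mm [[0.6, -0.4], [0.3, 0.5], [-0.9, -0.4], [-0.0, 0.2]]
side crate [0.5721 0.1681] 7.62 resid mm [[0.7, -0.1], [-0.8, 0.1], [-0.4, 0.2], [0.5, -0.2]]
```

View pics/ov7.png

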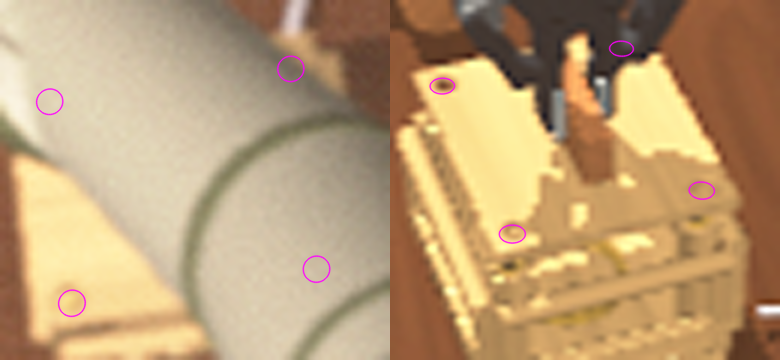

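Run:
```python
import cv2,numpy as np
a=cv2.imread('pics/ov7.png')
c=[(72,303),(290,69),(442,86),(512,234),(701,190)]
o=[]
for x,y in c:
    w=np.pad(a,((60,60),(60,60),(0,0)))[y+32:y+88,x+32:x+88]; w=cv2.normalize(w,None,0,255,cv2.NORM_MINMAX); o.append(cv2.resize(w,None,fx=4.6,fy=4.6,interpolation=cv2.INTER_CUBIC))
o.append(o[-1]*0); cv2.imwrite('pics/z7.png',np.vstack([np.hstack(o[:3]),np.hstack(o[3:])]))
```

```text
(no output)
```

View pics/z7.png

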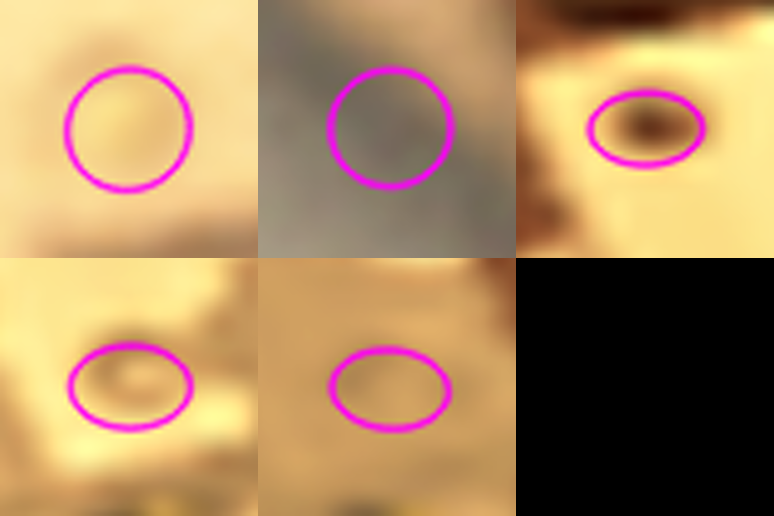

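```bash
python3 -m creep '-.001 -.001 .001 0 0; 0 0 0 0 0; 0 0 0 0 0; 0 0 0 0 0; 0 0 0 0 0; 0 0 0 0 0; 0 0 0 0 0; 0 0 0 0 0; 0 0 0 0 0; 0 0 0 0 0'
python3 - <<'E'
from h import *
print(cover().round(4)); print(abs(get_obs()['joint_vel']).max())
for n in('top','side'):
    im,d=save(n,n+'8'); covercam(n,d)
E
```

```text
time_s: 31.7
ee_pos: [0.5786, 0.168, 0.3112]
ee_rot: [0.66, 0.751, -0.013, -0.007]
contact_force: [-0.1, 1.1, -2.8]
opening: 0.202
pred cover [0.5701 0.168  0.1208] normal [0.038  0.003  0.9993] tilt 2.19 yaw 7.25 t 31.7
[0.0005 0.0008 0.0007]
0.002002817513633552
top 262 slope deg [-1.29 -0.14] top z 0.1289 rect ((564.0923461914062, 164.52691650390625), (107.89569091796875, 188.33041381835938), 27.017663955688477)
side 913 slope deg [-1.93 -0.12] top z 0.1295 rect ((574.16015625, 169.37551879882812), (141.3346710205078, 165.7199249267578), 8.401257514953613)
```

```bash
python3 ov.py '{}8' ov8 >/dev/null
python3 - <<'E'
from h import *
flaps({'side':cloud('side',np.load('side8.npz')['d'])})
a=cv2.imread('pics/ov8.png'); o=[]
for x,y in [(72,303),(442,86),(512,234),(701,190)]:
    w_=a[y-28:y+28,x-28:x+28]; w_=cv2.normalize(w_,None,0,255,cv2.NORM_MINMAX); o.append(cv2.resize(w_,None,fx=3.5,fy=3.5,interpolation=cv2.INTER_CUBIC))
cv2.imwrite('pics/z8.png',np.hstack(o))
E
```

```text
left side theta 0.1 score 0.0 rail [0.5522 0.3156] 0.0218
right side theta 1.58 score 89.4 rail [0.5814 0.0849] 0.088
near side theta 1.59 score 66.8 rail [0.4977 0.1594] 0.0881
```

View pics/z8.png

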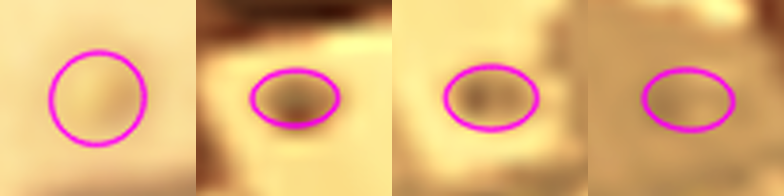

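```bash
python3 -c "
from station import *
print(hand_in())"
```

```text
the job is handed in; nothing more can be done
None
```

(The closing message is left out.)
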